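Put the washed pot and leveller up to dry

ROBOT

A 6-joint arm with a two-finger parallel gripper is mounted at the origin on the work surface; the furniture and walls round the work are solid. World frame = base frame: x ahead of the robot, y to its left, z up, the work surface at z = 0. Lengths are in mm, angles in rad, forces in N, time in s.
With the tool pointing down it reaches from about 425 to 950 mm from the base axis. Payload 3.5 kg.
Tool frame: the origin (TCP) lies at the centre of the arm's flange, where the gripper is bolted on; the fingertips stand 173 mm ahead of it and the grasp point (between the pads) lies 155 mm ahead of it; z points along the fingers, y is the line along which they close (so a half turn about z gives the same grasp; the last joint's range is limited). The gripper opens to 85 mm and grips with 20 to 120 N. Pads are 22 mm wide; open, the fingers measure 114 mm over their backs; the gripper's body (76 mm by 85 mm) begins 54 mm behind the grasp point. The pads swing forward as they close: fully open they stand 13 mm farther back than shut.
Start: joints at [0.996, 0.286, 1.577, -0, 1.279, -0.15], TCP at [278.157, 615.009, 404.725] pointing down, gripper open.
Joint ranges: [-2.77, 2.77], [-0.9, 2.22], [0.21, 2.48], [-1.53, 4.67], [0.24, 2.81], [-2.84, 2.84]. Speed limits (rad/s): [2.79, 2.79, 3.14, 3.14, 3.14, 3.14].

INTERFACE

Orientations are given as [roll, pitch, yaw] about the fixed x, y, z axes, in that order (R = Rz(yaw) Ry(pitch) Rx(roll)).
In Python, from station import manip, optics, spotter gives the robot as it stands.
- The arm moves only by the tool arm_command, never from a script. Its arguments are lists of equal length, an entry for each row: "linear": the shift along the world's x, y, z in units of 30 mm (1.0 is 30 mm), a list of three; "dr": the turn, a rotation vector about the world's x, y, z in units of 8 degrees (1.0 is 8 degrees), a list of three; "gripper": the closure, from 0 (fully open) to 1 (shut). In form: {"linear": [[x, y, z], ...], "dr": [[wx, wy, wz], ...], "gripper": [gripper, ...]}. A call has 1 to 5 rows; each row shifts and turns the commanded pose from where the row before left it; what a row does not reach is not made up. A row lasts 1/10 s, in which the tool goes at most 50 mm and 8.59 degrees, less where a joint would pass 70% of its speed; a pose out of reach is approached as far as the arm can. A call is refused whole if a number of a shift passes 1 or a number of a turn 1, either way. A call with a gripper value outside its range is refused whole. The fingers move at their own pace and stop on an object; "newtons" is the grip in N (left out, the last holds). Time passes only in rows, so rows that do not move let the fingers close. It gives the time, the measured TCP pose, the force, the opening and the grip force at its end, in the units of the state.
- manip.get_obs(): the state, without advancing time (a new reading comes with each control period).
- optics.camera(name): name is "side" or "top"; returns a dict with "color" (480x640x3 uint8, red, green, blue), "z_map" (480x640 float32, mm along the optical axis (not along the pixel's ray), 0 where there is no reading), "camera_matrix" (3x3 intrinsics, pixels), "k1" (the pictures are not rectified: a ray, as slopes to the right and down, at radius r is drawn at 1 + k1 r^2 times it, then the intrinsics apply), "R" (3x3) and "t" (3): a world point X has camera coordinates R X + t. Camera axes: x right, y down, z forward; pixel columns grow to the right and rows downward; lengths in mm; the calibration is good to about 2 mm. A picture is of the moment at which its call begins.
- manip.hand_in(): hands the job in; it is judged then, once.
Trained networks look in the newest picture that a camera, given by its name, has taken for a name from the list of things; names that differ only in an ending like _2 or _b are one class to them, and where a whole thing is asked for, a point or a joint stands for the part that bears it (a point fixed in the world has none). Each returns a list of dicts, best first, with "confidence" (0 to 1); they miss things now and then, are a little off and sometimes report something else, mostly with a low value. They report only what shows in the picture. A call takes as long as a camera call. They do not tell look-alikes from the thing itself.
- spotter.look_for(label, camera): "location" ([column, row] in pixels, amid what is visible of it).
- spotter.regions_of(label, camera): "mask" (480x640 bool, what is visible of it) and "location" ([column, row] in pixels, amid what is visible of it).
The state is a dict: "clock": time; "q": joint angles; "qvel": joint speeds; "joint_torque": joint torques, N m; "ee_pos": TCP position; "tool_rot": TCP orientation; "wrist_force": force on the tool from outside, world axes, zero at the start; "torque": the same for the moment, N m; "opening": finger opening in mm; "finger_force": force on a finger pad.
Only numpy, scipy, OpenCV 4.12 (cv2) and the standard library are available. Lean on these libraries where they do the work, as an engineer would, in place of code of your own. Each camera call takes 0.05 s, during which the arm holds its last target. There are 200 camera calls.

TASK

Put the washed things up to dry. Turn the deep square pot over and set it mouth-down over the thick upright wooden post, all the way down so that its rim rests on the strips of the foot board, and hang the flat wooden leveller by its eye on the slanting steel peg of the tool stand. Let go of both, and leave the small plastic pot, the tape measure and the seed packet where they are.

Things in the scene. Friction and masses are not known exactly. Their poses are not given: they have to be found in the camera images.
- deep_pot: Hollow deep square black plastic pot, 110 mm long, lying with its mouth to the robot's left (+y, within 30 degrees). Origin: on the bench under mid-length, 27 mm below its axis; x from base to mouth, z up while lying. Flat parallel walls 48 mm apart outside; 54 mm square bands round the rim (12 mm) and foot (8 mm). Inside 41 mm square, 105 mm deep. About 90 g.
- pot_mouth (a point): Centre of the pot's open mouth, on the axis, at the plane of the rim; 55 mm from the middle of the pot. Axes as the pot's.
- pot_base (a point): Centre of the outside of the pot's closed base, on the axis, 110 mm from pot_mouth. Axes as the pot's.
- leveller: Flat wooden soil leveller, 179 x 50 x 9 mm, lying flat, eye end away from the robot (within 30 degrees). Origin under the centre of the round eye (50 mm wide, hole 28 mm); z normal to the flat side, x from blade to eye. Handle 22 mm wide from x = -25 to -95 mm, then a 48 mm wide blade to x = -154 mm with a metal edge. About 70 g, centre of mass near x = -75 mm.
- eye (a point): Centre of the leveller's eye, in the middle of its 9 mm thickness. Axes as the leveller's.
- blade_end (a point): Middle of the leveller's free blade edge, 154 mm from the eye. Axes as the leveller's.
- post_stand: Drying stand fixed to the bench, left or right: wooden foot board 130 x 130 mm, top 16 mm up, with two flat strips 5 mm high that carry a pot's rim, and in the middle an upright round wooden post 28 mm thick whose tapered top is 106 mm above the bench. Origin on the bench on the post's axis.
- post_foot (a point): Point on the post's axis at the top of the strips, 21 mm above the bench: where the centre of the mouth of a fully seated pot comes.
- post_tip (a point): Top of the post, 106 mm above the bench.
- tool_stand: Tool stand fixed to the bench on the other side from the post: foot board 120 x 110 mm, a square upright (20 x 24 mm, 230 mm tall) towards its far side, and one slanting steel peg on the upright's near face, leaning out along the stand's -x, towards the robot. Origin on the bench, 30 mm in front of that face.
- tool_peg: The slanting steel peg, 10 mm thick and 65 mm long. Origin at its root in the upright's near face, 200 mm above the bench. x axis: along the peg from root to free tip, 45 degrees above level, out towards the robot's side (the stand's -x); y is level across.
- peg_tip (a point): Free tip of the peg, about 246 mm above the bench.
- small_pot: Bystander: a plain tapered black plastic pot 65 mm square and 65 mm high, standing upright. Origin under its centre. Leave it alone.
- tape_measure: Bystander: yellow tape measure 68 x 76 x 31 mm. Origin under its centre. Leave it alone.
- seed_packet: Bystander: a flat paper seed packet 118 x 82 x 11 mm. Origin under its centre. Leave it alone.
There are look-alikes about, which are no part of the job. Leave any orange look-alike of the deep_pot alone.

How it is judged (in metres and radians):
At the end, for the whole second after the job is handed in: Pot mouth-down on the post: mouth centre within 18 mm of post_foot, axis within 0.1 rad of upright. Peg through the leveller's eye: eye centre -8 to 50 mm along it from its root, within 16 mm (y) and 18 mm (z) of its axis, blade end lower than 120 mm. Both at rest (distance between pot_mouth and post_foot below 0.018 m and angle between the x axis of deep_pot and the z axis of post_stand, either way round below 0.1 rad and x of eye in the frame of tool_peg between -0.008 and 0.05 m and y of eye in the frame of tool_peg between -0.016 and 0.016 m and z of eye in the frame of tool_peg between -0.018 and 0.018 m and height (world z) of blade_end below 0.12 m and linear speed of deep_pot below 0.03 m/s and linear speed of leveller below 0.05 m/s); the robot touches nothing.
It fails at once if the small pot is shifted by more than 30 mm (distance of small_pot from where it was at the start of the episode above 0.03 m).
It fails at once if the tape measure is shifted by more than 30 mm (distance of tape_measure from where it was at the start of the episode above 0.03 m).
It fails at once if the seed packet is shifted by more than 30 mm (distance of seed_packet from where it was at the start of the episode above 0.03 m).
It also fails if it takes over 64 s, if anything falls off the work surface, if the arm or the gripper's body presses on something with over 40 N, if the wrist force passes 120 N, or if a joint passes its speed limit or range.

## Working session

There is one attempt and no reset: what is moved stays moved. The work goes in short steps, Python scripts to look and compute and a tool call to move; the robot and the scene stay as the last step left them, time stands still between calls to the robot, and variables do not carry over. Pictures are saved under pics/ and viewed, at most 10 in all, crops included, and the job is handed in when it is done.

Besides the shell and the picture viewer there is one more tool, called after "Emit:" in YAML: its name, and indented under it one key for each argument. arm_command: Moves the arm, as the interface text tells. Its arguments: {"type":"object","properties":{"linear":{"type":"array","items":{"type":"array","items":{"type":"number"}}},"dr":{"type":"array","items":{"type":"array","items":{"type":"number"}}},"gripper":{"type":"array","items":{"type":"number"}},"newtons":{"type":"number"}},"required":["linear","dr","gripper"]}

```bash
mkdir -p pics; cat > h.py <<'E'
import numpy as np, cv2
from station import manip, optics, spotter
def cloud(c):
    K=np.array(c["camera_matrix"]);Z=c["z_map"];v,u=np.mgrid[0:480,0:640]
    x=(u-K[0,2])/K[0,0];y=(v-K[1,2])/K[1,1];a,b=x.copy(),y.copy()
    for _ in range(8):
        s=1+c["k1"]*(a*a+b*b);a,b=x/s,y/s
    P=np.stack([a*Z,b*Z,Z],-1)
    W=(P-np.array(c["t"]))@np.array(c["R"])
    W[Z<=0]=np.nan
    return W
E
python3 - <<'E'
from h import *
for n in("top","side"):
    c=optics.camera(n);cv2.imwrite(f"pics/{n}0.png",c["color"][:,:,::-1]);W=cloud(c)
    R=np.array(c["R"]);print(n,"campos",-R.T@np.array(c["t"]),"fwd",R[2])
    for l in["deep_pot","pot_mouth","pot_base","leveller","eye","blade_end","post_stand","post_tip","tool_stand","tool_peg","peg_tip","small_pot","tape_measure","seed_packet"]:
        for d in spotter.look_for(l,n):
            u,v=np.round(d["location"]).astype(int);print(l,round(d["confidence"],2),u,v,np.round(W[min(v,479),min(u,639)]))
print(manip.get_obs())
E
```

```text
top campos [ 466.23839857   16.186444   1321.36522537] fwd [ 0.05486824 -0.00254965 -0.99849035]
deep_pot 0.67 296 250 [492.  79.  49.]
deep_pot 0.64 321 309 [347.  22.  57.]
pot_mouth 0.78 296 253 [485.  79.  54.]
pot_mouth 0.58 322 310 [344.  19.  54.]
pot_base 0.82 320 313 [336.  25.  50.]
pot_base 0.68 299 252 [487.  72.  47.]
pot_base 0.47 196 223 [564. 319.  81.]
leveller 0.66 381 264 [ 452. -133.   12.]
eye 0.83 382 267 [ 444. -136.    9.]
blade_end 0.9 380 264 [ 452. -131.    9.]
post_stand 0.73 198 223 [565. 318.  63.]
post_tip 0.83 197 224 [562. 320.  65.]
tool_stand 0.9 438 200 [ 610. -285.   16.]
tool_peg 0.75 380 264 [ 452. -131.    9.]
small_pot 0.67 258 153 [748. 174.   0.]
seed_packet 0.68 226 312 [341. 263.  10.]
side campos [ 309.0102559  -861.03403277  861.54136108] fwd [ 0.19292004  0.76102408 -0.61937405]
deep_pot 0.94 225 301 [342.  -0.  47.]
deep_pot 0.62 289 278 [491.  41.  50.]
pot_mouth 0.86 286 279 [484.  40.  50.]
pot_mouth 0.74 223 300 [338.   4.  46.]
pot_base 0.81 228 297 [350.  10.  47.]
pot_base 0.57 288 280 [487.  34.  51.]
pot_base 0.54 374 234 [743
[... 633 characters left out ...]

{'clock': 1.5, 'q': array([ 9.96020384e-01,  2.86318079e-01,  1.57668134e+00, -1.51671674e-05,
        1.27859819e+00, -1.50037149e-01]), 'qvel': array([ 1.68413935e-03, -3.20524286e-04, -6.51276648e-04,  7.73949579e-05,
        1.56714202e-03,  4.11092911e-04]), 'joint_torque': array([ 3.84123878e-04, -4.05941105e+01, -2.92936063e+01, -9.14898578e-05,
        4.48025385e-04,  3.15460532e-06]), 'ee_pos': array([278.15003503, 615.0209718 , 404.72291874]), 'tool_rot': array([-3.14158558e+00,  1.36195644e-05,  2.71685823e+00]), 'wrist_force': array([-0.62045811, -0.22305373,  0.7056459 ]), 'torque': array([0.00828588, 0.02866641, 0.00199853]), 'finger_force': 0.0, 'opening': 85.50152973302545}
```

View pics/top0.png

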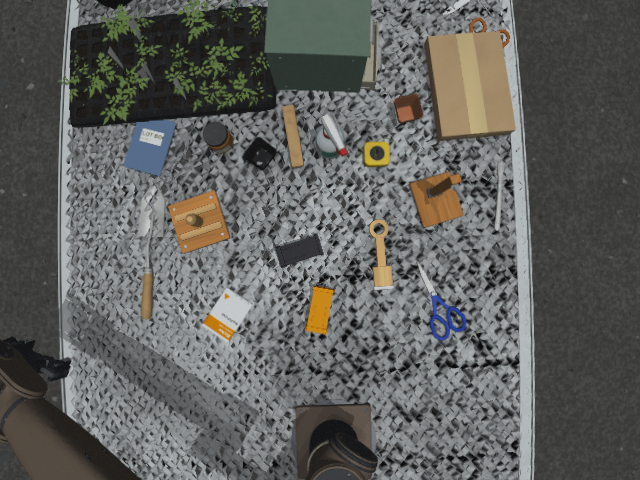

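View pics/side0.png

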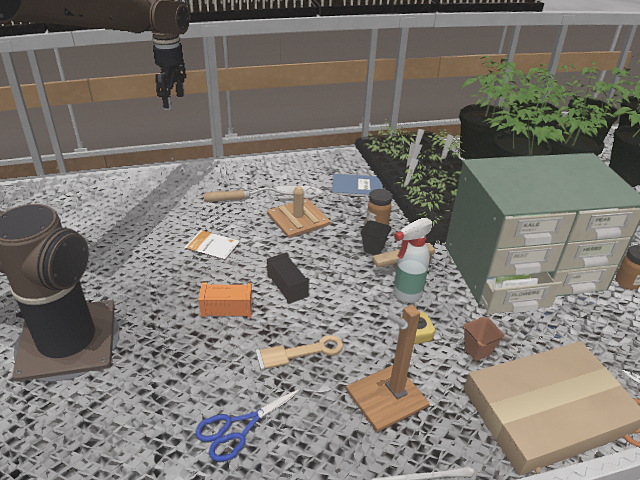

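```bash
cat > m.py <<'E'
from h import *
C={n:optics.camera(n) for n in("top","side")}
Wt=cloud(C["top"]);Ws=cloud(C["side"]);I=C["top"]["color"].astype(int)
def near(W,x,y,r): return np.hypot(W[...,0]-x,W[...,1]-y)<r
# pot
for n,W in(("top",Wt),("side",Ws)):
    m=near(W,495,75,95)&(W[...,2]>35)
    P=W[m];xy=P[:,:2].astype(np.float32);r=cv2.minAreaRect(xy);print(n,"pot",r,np.percentile(P[:,2],[5,50,95]))
    a=np.linalg.svd(xy-xy.mean(0),full_matrices=False)[2][0];a*=np.sign(a[1]);s=(xy-xy.mean(0))@a
    t=(xy-xy.mean(0))@np.array([a[1],-a[0]])
    print(a,np.degrees(np.arctan2(a[1],a[0])),xy.mean(0))
    for lo in np.arange(-60,60,8):
        k=(s>=lo)&(s<lo+8)
        if k.sum()>5: print(lo,k.sum(),np.round([np.median(P[k,2]),t[k].min(),t[k].max()],1))
# leveller
m=near(Wt,475,-130,120)&(I[...,0]-I[...,2]>35)&(Wt[...,2]<40)
P=Wt[m];print("lev z",np.percentile(P[:,2],[10,50,90]),m.sum());r=cv2.minAreaRect(P[:,:2].astype(np.float32));print(r,cv2.boxPoints(r))
# post
for n,W in(("top",Wt),("side",Ws)):
    m=near(W,570,325,60)&(W[...,2]>75);P=W[m];print(n,"post",P.mean(0),P.min(0),P.max(0),m.sum())
    m=near(W,570,320,110)&(W[...,2]>10)&(W[...,2]<30);print(" board",cv2.minAreaRect(W[m][:,:2].astype(np.float32)))
    m=near(W,620,-290,120)&(W[...,2]>8)&(W[...,2]<25);print(" tboard",cv2.minAreaRect(W[m][:,:2].astype(np.float32)))
    for z in range(50,260,15):
        m=near(W,620,-290,90)&(abs(W[...,2]-z)<7.5);Q=W[m]
        if len(Q): print("  ts",z,len(Q),np.round(Q.min(0)[:2]),np.round(Q.max(0)[:2]))
for n in C: cv2.imwrite(f"pics/{n}1.png",C[n]["color"][:,:,::-1])
im=lambda n,u,v,w,h:cv2.resize(C[n]["color"][v:v+h,u:u+w,::-1],(390,390),interpolation=cv2.INTER_CUBIC)
cv2.imwrite("pics/crops.png",np.hstack([im("side",345,295,100,140)[:,:] if 0 else im("side",335,295,110,110),im("side",255,235,70,70)]))
E
python3 m.py
```

```text
top pot ((491.24578857421875, 72.19480895996094), (53.40009689331055, 110.13837432861328), 15.655061721801758) [47.46711431 52.01297161 56.69226514]
[-0.2767038   0.96095526] 106.06357 [491.18216  72.58208]
-60 32 [ 55.5 -26.5  25.5]
-52 66 [ 52.7 -25.8  26.3]
-44 64 [ 51.2 -23.6  24. ]
-36 65 [ 51.6 -23.7  23.7]
-28 64 [ 51.6 -23.8  23.6]
-20 62 [ 51.4 -23.8  23.6]
-12 66 [ 51.4 -23.9  24.7]
-4 64 [ 52.4 -24.1  24. ]
4 64 [ 51.6 -24.2  23.9]
12 65 [ 51.5 -24.2  24. ]
20 62 [ 51.7 -24.4  23.8]
28 66 [ 52.  -23.8  24.7]
36 68 [ 51.8 -26.3  24.9]
44 71 [ 54.5 -26.4  27. ]
52 24 [ 54.  -25.7  25.7]
side pot ((493.4710388183594, 69.4200668334961), (56.65207290649414, 114.94651794433594), 16.082773208618164) [38.1674817  50.14988403 53.87932507]
[-0.2988177   0.95431024] 107.3866 [492.01022   63.357304]
-52 161 [ 45.6 -26.3  29. ]
-44 46 [ 52.1 -25.4  25.7]
-36 59 [ 50.1 -23.4  25.7]
-28 61 [ 50.2 -23.4  25.4]
-20 56 [ 50.3 -22.1  26.1]
-12 52 [ 50.4 -22.7  26.6]
-4 62 [ 50.2 -22.1  25.7]
4 55 [ 50.1 -22.9  28. ]
12 51 [ 50.5 -22.7  27.1]
20 53 [ 49.8 -21.9  26.8]
28 51 [ 49.6 -20.4  28. 
[... 1465 characters left out ...]
270507812), 16.59054183959961)
 tboard ((613.5595092773438, -283.2361755371094), (123.05836486816406, 114.01078796386719), 15.4382905960083)
  ts 50 84 [ 621. -292.] [ 644. -268.]
  ts 65 82 [ 621. -292.] [ 645. -268.]
  ts 80 88 [ 621. -292.] [ 646. -269.]
  ts 95 86 [ 621. -292.] [ 645. -269.]
  ts 110 92 [ 621. -291.] [ 645. -267.]
  ts 125 89 [ 621. -292.] [ 645. -267.]
  ts 140 96 [ 621. -293.] [ 644. -267.]
  ts 155 103 [ 621. -292.] [ 645. -268.]
  ts 170 99 [ 620. -291.] [ 644. -269.]
  ts 185 85 [ 620. -292.] [ 645. -272.]
  ts 200 112 [ 611. -292.] [ 645. -273.]
  ts 215 153 [ 598. -293.] [ 646. -269.]
  ts 230 200 [ 585. -295.] [ 644. -265.]
  ts 245 45 [ 576. -297.] [ 591. -288.]
```

View pics/crops.png

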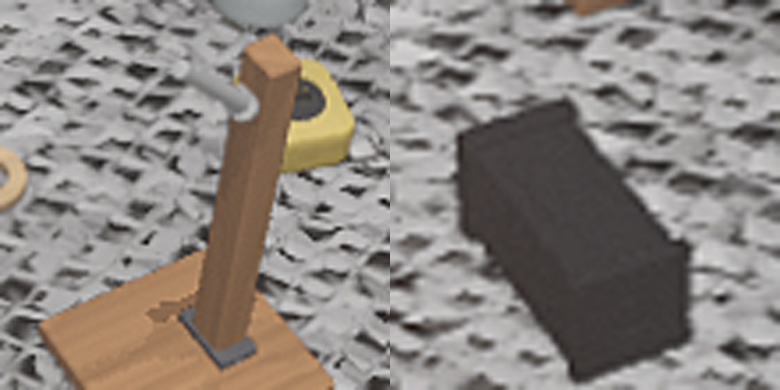

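```bash
cat > m2.py <<'E'
from h import *
for n in("top","side"):
    c=optics.camera(n);W=cloud(c);I=c["color"].astype(int);br=(I[...,0]-I[...,2]>25)
    sel=lambda x,y,r,a,b:(np.hypot(W[...,0]-x,W[...,1]-y)<r)&(W[...,2]>a)&(W[...,2]<b)
    big=lambda m:(lambda L:L[1]==1+np.argmax(L[2][1:,4]))(cv2.connectedComponentsWithStats(m.astype(np.uint8)))
    print(n,"post board",cv2.minAreaRect(W[big(br&sel(572,325,100,6,35))][:,:2].astype(np.float32)))
    print(" tool board",cv2.minAreaRect(W[big(br&sel(614,-283,100,6,35))][:,:2].astype(np.float32)))
    m=sel(575,325,40,45,85);P=W[m]
    from scipy.optimize import least_squares
    r=least_squares(lambda q:np.hypot(P[:,0]-q[0],P[:,1]-q[1])-14,[572,325],loss="soft_l1",f_scale=1.5);print(" post circ",r.x,len(P))
    m=big(~br&sel(600,-285,45,198,262));P=W[m]
    P=P[P[:,0]<617];a=np.linalg.svd(P-P.mean(0),full_matrices=False)[2][0];a*=-np.sign(a[0])
    print(" peg",len(P),P.mean(0),a,"az",np.degrees(np.arctan2(-a[1],-a[0])),"el",np.degrees(np.arcsin(a[2])),((P-P.mean(0))@a).min(),((P-P.mean(0))@a).max())
    m=br&sel(478,-130,130,-2,22);P=W[big(m)]
    print(" lev",cv2.minAreaRect(P[:,:2].astype(np.float32)))
    x=P[:,0]
    for lo in range(390,590,10):
        k=(x>=lo)&(x<lo+10)
        if k.sum()>2: print(lo,k.sum(),np.round([P[k,1].min(),P[k,1].max(),P[k,1].mean(),P[k,2].mean()],1))
E
python3 m2.py
```

```text
top post board ((572.6949462890625, 330.46575927734375), (130.7931671142578, 133.6458282470703), 16.53703498840332)
 tool board ((613.299560546875, -280.4287414550781), (119.84386444091797, 110.84647369384766), 15.102027893066406)
 post circ [573.45268613 330.40151927] 46
 peg 90 [ 596.20037855 -284.23094339  233.06521825] [-0.67650094 -0.22743946  0.70044113] az 18.58263250276581 el 44.46240666866066 -38.79129557512303 24.99490875742317
 lev ((481.3621826171875, -132.89976501464844), (170.67803955078125, 49.0987434387207), 2.4731290340423584)
390 24 [-157.9 -114.3 -132.5    9.2]
400 76 [-160.6 -114.2 -137.1    9.4]
410 78 [-160.4 -112.5 -136.8    9.2]
420 76 [-158.3 -112.5 -135.3    9. ]
430 75 [-158.6 -111.1 -135.2    9.5]
440 63 [-158.7 -112.5 -136.9    8.3]
450 35 [-143.9 -123.6 -134.     8.3]
460 36 [-144.7 -123.7 -133.9   10.1]
470 39 [-144.6 -122.4 -133.4    8.5]
480 34 [-142.5 -122.2 -132.6    9.3]
490 35 [-142.9 -122.1 -132.6    9.2]
500 33 [-143.4 -122.  -132.5    9.4]
510 33 [-140.9 -120.8 -130.3    7.9]
520 52 [-149.  -110.6 -129.7    8.9]
530 41 [-154.  -105.8 -129.1    
[... 627 characters left out ...]
15294647216797), 2.65586256980896)
390 27 [-161.6 -118.4 -138.1    8.3]
400 94 [-163.1 -107.9 -141.5    7.8]
410 95 [-161.8 -113.2 -142.     8.2]
420 98 [-161.5 -106.8 -140.4    7.8]
430 93 [-161.6 -113.9 -140.5    7.8]
440 81 [-160.8 -105.2 -140.4    7.5]
450 47 [-148.3 -127.1 -138.8    6.6]
460 53 [-149.6 -117.5 -137.     7. ]
470 51 [-147.4 -116.3 -137.     6.6]
480 48 [-150.9 -116.1 -136.9    7.3]
490 49 [-147.5 -114.9 -136.1    6.7]
500 48 [-146.7 -115.1 -135.6    6.6]
510 48 [-145.8 -122.1 -135.7    7.2]
520 61 [-151.  -113.5 -134.7    7.2]
530 62 [-156.9 -107.9 -136.1    6.4]
540 49 [-158.8 -108.3 -135.4    6.7]
550 70 [-155.3 -100.  -130.8    6.8]
560 34 [-149.9 -112.9 -133.1    7.7]
```

```bash
cat >> h.py <<'E'
from scipy.spatial.transform import Rotation as Ro
def frame(u,c): # u: flange direction, c: closing axis
    z=-np.array(u)/np.linalg.norm(u);y=np.array(c,float);y-=z*(y@z);y/=np.linalg.norm(y)
    return np.column_stack([np.cross(y,z),y,z])
def plan(p,R,now=None):
    if now is None: o=manip.get_obs();now=(o["ee_pos"],Ro.from_euler("xyz",o["tool_rot"]).as_matrix())
    d=(np.array(p)-now[0])/30; r=Ro.from_matrix(R@now[1].T).as_rotvec(degrees=True)/8
    n=int(np.ceil(max(abs(d).max(),abs(r).max(),np.linalg.norm(d)*.6)))
    print("total",d.round(2),r.round(2),"n",n,"row",(d/n).round(3),(r/n).round(3));return(np.array(p),R)
E
cat > g.py <<'E'
from h import *
a=np.array([np.cos(np.radians(106.3)),np.sin(np.radians(106.3)),0]);c=np.array([a[1],-a[0],0])
mid=np.array([492,71,27.]);L=np.radians(20)
u1=np.cos(L)*np.array([0,0,1])-np.sin(L)*a;R1=frame(u1,c);G=mid-20*a+[0,0,2]
T1=G+155*u1
E
python3 -c "
from g import *
print(T1,R1)
s=plan(T1+100*u1,R1);plan(T1,R1,s)"
```

```text
[512.49235272   0.92161891 174.65235622] [[-2.63740435e-01  9.59805292e-01 -9.59936680e-02]
 [ 9.01921950e-01  2.80666709e-01  3.28272744e-01]
 [ 3.42020143e-01  1.30408548e-17 -9.39692621e-01]]
total [  8.13 -21.56  -4.54] [ 1.95  1.69 -6.11] n 22 row [ 0.37  -0.98  -0.206] [ 0.088  0.077 -0.278]
total [-0.32  1.09 -3.13] [0. 0. 0.] n 4 row [-0.08   0.274 -0.783] [0. 0. 0.]
```

Emit:
arm_command:
  linear:
    - [0.37,-0.98,-0.2]
    - [0.37,-0.98,-0.2]
    - [0.37,-0.98,-0.2]
    - [0.37,-0.98,-0.2]
    - [0.37,-0.98,-0.2]
  dr:
    - [0.09,0.08,-0.28]
    - [0.09,0.08,-0.28]
    - [0.09,0.08,-0.28]
    - [0.09,0.08,-0.28]
    - [0.09,0.08,-0.28]
  gripper: [0,0,0,0,0]
  newtons: 40

```text
clock: 2.2
ee_pos: [333.9, 466.8, 374.6]
tool_rot: [3.114, -0.08, 2.521]
wrist_force: [-0.1, 0.7, 0.8]
opening: 85.6
finger_force: 0.0
```

Emit:
arm_command:
  linear:
    - [0.37,-0.98,-0.2]
    - [0.37,-0.98,-0.2]
    - [0.37,-0.98,-0.2]
    - [0.37,-0.98,-0.2]
    - [0.37,-0.98,-0.2]
  dr:
    - [0.09,0.08,-0.28]
    - [0.09,0.08,-0.28]
    - [0.09,0.08,-0.28]
    - [0.09,0.08,-0.28]
    - [0.09,0.08,-0.28]
  gripper: [0,0,0,0,0]

```text
clock: 2.7
ee_pos: [389.4, 319.8, 344.8]
tool_rot: [3.103, -0.163, 2.327]
wrist_force: [0.4, -0.1, 0.5]
opening: 85.6
finger_force: 0.0
```

Emit:
arm_command:
  linear:
    - [0.37,-0.98,-0.2]
    - [0.37,-0.98,-0.2]
    - [0.37,-0.98,-0.2]
    - [0.37,-0.98,-0.2]
    - [0.37,-0.98,-0.2]
  dr:
    - [0.09,0.08,-0.28]
    - [0.09,0.08,-0.28]
    - [0.09,0.08,-0.28]
    - [0.09,0.08,-0.28]
    - [0.09,0.08,-0.28]
  gripper: [0,0,0,0,0]

```text
clock: 3.2
ee_pos: [445.0, 172.8, 314.9]
tool_rot: [3.109, -0.247, 2.13]
wrist_force: [0.5, -0.0, 0.3]
opening: 85.4
finger_force: 0.0
```

Emit:
arm_command:
  linear:
    - [0.37,-0.98,-0.2]
    - [0.37,-0.98,-0.2]
    - [0.37,-0.98,-0.2]
    - [0.37,-0.98,-0.2]
    - [0.37,-0.98,-0.2]
  dr:
    - [0.09,0.08,-0.28]
    - [0.09,0.08,-0.28]
    - [0.09,0.08,-0.28]
    - [0.09,0.08,-0.28]
    - [0.09,0.08,-0.28]
  gripper: [0,0,0,0,0]

```text
clock: 3.7
ee_pos: [500.5, 25.7, 284.8]
tool_rot: [3.133, -0.328, 1.928]
wrist_force: [0.1, 1.0, 0.2]
opening: 85.4
finger_force: 0.0
```

Emit:
arm_command:
  linear:
    - [0.37,-0.98,-0.2]
    - [0.37,-0.98,-0.2]
    - [0,0,0]
  dr:
    - [0.09,0.08,-0.28]
    - [0.09,0.08,-0.28]
    - [0,0,0]
  gripper: [0,0,0]

```text
clock: 4.0
ee_pos: [523.4, -34.8, 272.5]
tool_rot: [-3.136, -0.357, 1.842]
wrist_force: [-0.2, -0.7, 0.5]
opening: 85.1
finger_force: 0.0
```

```bash
python3 -c "
from g import *
o=manip.get_obs();print(o['q'],o['ee_pos'],o['clock'])
plan(T1,R1)"
```

```text
[-0.30294585  0.13674321  2.02396435  0.31685101  1.20313597 -0.72269833] [523.36739375 -34.75223161 272.46851744] 4.0
total [-0.36  1.19 -3.26] [-0.05 -0.05  0.08] n 4 row [-0.091  0.297 -0.815] [-0.012 -0.013  0.021]
```

Emit:
arm_command:
  linear:
    - [-0.09,0.3,-0.81]
    - [-0.09,0.3,-0.81]
    - [-0.09,0.3,-0.82]
    - [-0.09,0.29,-0.82]
    - [0,0,0]
  dr:
    - [-0.05,-0.05,0.08]
    - [0,0,0]
    - [0,0,0]
    - [0,0,0]
    - [0,0,0]
  gripper: [0,0,0,0,0]

```text
clock: 4.5
ee_pos: [509.2, 5.6, 171.8]
tool_rot: [-3.134, -0.354, 1.859]
wrist_force: [-0.8, -0.0, -0.2]
opening: 85.3
finger_force: 0.0
```

Emit:
arm_command:
  linear:
    - [0,0,0]
    - [0,0,0]
    - [0,0,0]
    - [0,0,0]
    - [0,0,0]
  dr:
    - [0,0,0]
    - [0,0,0]
    - [0,0,0]
    - [0,0,0]
    - [0,0,0]
  gripper: [1,1,1,1,1]

```text
clock: 5.0
ee_pos: [512.7, 3.4, 176.8]
tool_rot: [3.139, -0.348, 1.86]
wrist_force: [0.7, -0.5, 6.4]
opening: 47.5
finger_force: 42.3
```

Emit:
arm_command:
  linear:
    - [0,0,0]
    - [0,0,0]
    - [0,0,0]
  dr:
    - [0,0,0]
    - [0,0,0]
    - [0,0,0]
  gripper: [1,1,1]

```text
clock: 5.3
ee_pos: [512.8, 3.4, 176.8]
tool_rot: [3.139, -0.348, 1.86]
wrist_force: [-0.1, -1.4, 7.2]
opening: 47.3
finger_force: 42.3
```

```bash
python3 - <<'E'
from g import *
o=manip.get_obs();R=Ro.from_euler("xyz",o["tool_rot"]).as_matrix();p=o["ee_pos"];print(p,o["opening"],o["finger_force"],o["wrist_force"])
c_=optics.camera("top");W=cloud(c_);I=c_["color"].astype(int).sum(2)
print("Gpoint",p+155*R[:,2])
# target: rotate 90 about c so mouth a -> -z, extra yaw k
Q=Ro.from_rotvec(-np.radians(90)*np.cross([0,0,1],a)*-1).as_matrix()
print("Q a",Q@a,"Q u1",Q@u1)
E
```

```text
[512.76919944   3.35655406 176.80507318] 47.34589118569612 42.302913665771484 [-0.13884769 -1.43955011  7.21607742]
Gpoint [498.07959936  54.17219311  31.11023292]
Q a [ 7.50190384e-17 -1.56296257e-16 -1.00000000e+00] Q u1 [-0.26374044  0.90192195  0.34202014]
```

```bash
cat >> g.py <<'E'
p=np.array([512.769,3.357,176.805]);Rg=Ro.from_euler("xyz",[3.139,-.348,1.86]).as_matrix()
Gp=p+155*Rg[:,2];m2=Gp+17.8*a;m2[2]=27
Q=Ro.from_rotvec(np.radians(90)*np.cross([0,0,1],a)).as_matrix()
post=np.array([573.5,329.7,0])
def tcp(z,Y=0):
    Z=Ro.from_euler("z",Y,degrees=True).as_matrix()@Q
    return post+[0,0,z]+Z@(p-m2),Z@Rg
E
python3 -c "
from g import *
print(tcp(200)[0],tcp(76)[0])
s=(p+[0,0,105],Rg);plan(*s);plan(*tcp(200),s)"
```

```text
[531.30822559 473.44079273 270.65897808] [531.30822559 473.44079273 146.65897808]
total [ 0.  -0.   3.5] [-0. -0.  0.] n 4 row [ 0.    -0.     0.875] [-0. -0.  0.]
total [ 0.62 15.67 -0.37] [-10.8   -3.16  -0.  ] n 16 row [ 0.039  0.979 -0.023] [-0.675 -0.197 -0.   ]
```

Emit:
arm_command:
  linear:
    - [0,0,0.5]
    - [0,0,0.75]
    - [0,0,0.75]
    - [0,0,0.75]
    - [0,0,0.75]
  dr:
    - [0,0,0]
    - [0,0,0]
    - [0,0,0]
    - [0,0,0]
    - [0,0,0]
  gripper: [1,1,1,1,1]

```text
clock: 5.85
ee_pos: [511.1, 4.0, 281.2]
tool_rot: [-3.14, -0.35, 1.859]
wrist_force: [-0.5, -0.2, -1.0]
opening: 47.4
finger_force: 41.7
```

Emit:
arm_command:
  linear:
    - [0.04,0.98,0.2]
    - [0.04,0.98,0.2]
    - [0.04,0.98,0.2]
    - [0.04,0.98,0.2]
    - [0.04,0.98,0.2]
  dr:
    - [-0.68,-0.2,0]
    - [-0.68,-0.2,0]
    - [-0.68,-0.2,0]
    - [-0.68,-0.2,0]
    - [-0.68,-0.2,0]
  gripper: [1,1,1,1,1]

```text
clock: 6.35
ee_pos: [516.9, 152.0, 310.8]
tool_rot: [-3.14, 0.149, 1.858]
wrist_force: [0.1, -0.3, -1.9]
opening: 47.3
finger_force: 41.6
```

Emit:
arm_command:
  linear:
    - [0.04,0.98,0]
    - [0.04,0.98,0]
    - [0.04,0.98,0]
    - [0.04,0.98,0]
    - [0.04,0.98,0]
  dr:
    - [-0.68,-0.2,0]
    - [-0.68,-0.2,0]
    - [-0.68,-0.2,0]
    - [-0.68,-0.2,0]
    - [-0.68,-0.2,0]
  gripper: [1,1,1,1,1]

```text
clock: 6.85
ee_pos: [523.0, 299.0, 310.4]
tool_rot: [-3.14, 0.644, 1.858]
wrist_force: [-0.2, -0.1, -1.1]
opening: 47.5
finger_force: 41.6
```

```bash
python3 -c "
from g import *
o=manip.get_obs();print(o['q'],o['opening'])
plan(*tcp(200))"
```

```text
[ 0.42670051  0.2655576   1.81366494 -0.67645712  1.25083816  0.42282822] 47.46493465806934
total [ 0.28  5.81 -1.32] [-3.98 -1.16  0.02] n 6 row [ 0.046  0.969 -0.221] [-0.663 -0.193  0.003]
```

Emit:
arm_command:
  linear:
    - [0.05,0.97,0]
    - [0.05,0.97,0]
    - [0.05,0.97,-0.1]
    - [0.05,0.97,-0.1]
  dr:
    - [-0.66,-0.19,0]
    - [-0.66,-0.19,0]
    - [-0.66,-0.19,0]
    - [-0.66,-0.19,0]
  gripper: [1,1,1,1]

```text
clock: 7.25
ee_pos: [529.1, 415.4, 304.4]
tool_rot: [-3.135, 1.027, 1.861]
wrist_force: [0.2, 0.6, -1.5]
opening: 47.3
finger_force: 41.7
```

Emit:
arm_command:
  linear:
    - [0.05,0.97,-0.1]
    - [0.04,0.96,-0.1]
    - [0,0,0]
  dr:
    - [-0.66,-0.2,0]
    - [-0.66,-0.2,0]
    - [0,0,0]
  gripper: [1,1,1]

```text
clock: 7.55
ee_pos: [531.1, 474.8, 296.5]
tool_rot: [-3.13, 1.217, 1.869]
wrist_force: [0.5, 0.5, -2.1]
opening: 47.9
finger_force: 41.8
```

```bash
cat > m3.py <<'E'
from g import *
o=manip.get_obs();print(o['q'],o['opening'],o['ee_pos'])
plan(*tcp(200));plan(*tcp(76))
P_=[]
for n in("top","side"):
    c_=optics.camera(n);W=cloud(c_);I=c_["color"].astype(int)
    cv2.imwrite(f"pics/{n}2.png",c_["color"][:,:,::-1]);P_.append(c_["color"][140:300,200:360] if n=="side" else c_["color"][150:310,120:280])
cv2.imwrite("pics/pair2.png",cv2.resize(np.hstack(P_)[:,:,::-1],(800,400),interpolation=cv2.INTER_CUBIC))
E
python3 m3.py
```

```text
[ 0.68014074  0.58177831  1.47898741 -1.06869962  1.72613523  0.59704396] 47.88203681907395 [531.09192741 474.83156128 296.51032846]
total [ 0.01 -0.05 -0.86] [-0.04 -0.01 -0.  ] n 1 row [ 0.007 -0.046 -0.862] [-0.041 -0.013 -0.003]
total [ 0.01 -0.05 -5.  ] [-0.04 -0.01 -0.  ] n 5 row [ 0.001 -0.009 -0.999] [-0.008 -0.003 -0.001]
```

View pics/pair2.png

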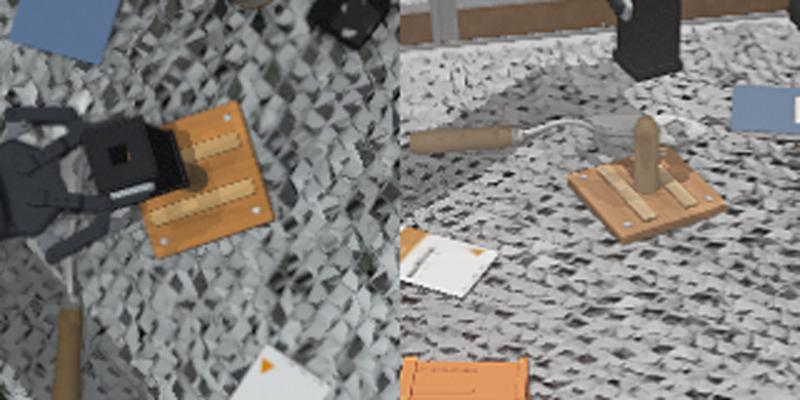

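```bash
cat > m4.py <<'E'
from h import *
for n in("top","side"):
    W=cloud(optics.camera(n))
    m=(np.hypot(W[...,0]-573,W[...,1]-330)<48)&(W[...,2]>155)&(W[...,2]<300)
    zz=W[m][:,2];print(n,m.sum(),np.histogram(zz,bins=range(150,311,10))[0])
    top=m&(abs(W[...,2]-np.percentile(zz,90))<7) if n=="top" else m&(W[...,2]<9999)
    T=W[top];
    if n=="top":
        A=np.c_[T[:,:2]-T[:,:2].mean(0),np.ones(len(T))];co=np.linalg.lstsq(A,T[:,2],rcond=None)[0];print("base plane",co)
        print(cv2.minAreaRect(T[:,:2].astype(np.float32)))
    else:
        for z in range(175,285,15):
            k=abs(T[:,2]-z)<7.5
            if k.sum()>3: print(z,k.sum(),T[k].mean(0).round(1),T[k].min(0).round(1)[:2],T[k].max(0).round(1)[:2])
E
python3 m4.py
```

```text
top 1260 [  0   3  56  71  41  34  35  28  35  66 134  97 480 180   0   0]
base plane [ 2.61202216e-03 -2.49106486e-03  2.78787125e+02]
((570.4066162109375, 335.2378845214844), (54.47041702270508, 74.07005310058594), 18.999387741088867)
side 1395 [  0   9 105 103  90  96  88  82  94 121 158 139 285  25   0   0]
175 142 [571.1 308.  176.3] [543.1 291.6] [607.9 345.3]
190 140 [571.8 310.  189.5] [543.1 296.3] [605.2 343.4]
205 144 [572.5 308.8 205.1] [545.7 292.7] [604.7 344.3]
220 129 [572.3 308.5 220. ] [545.6 295.9] [604.2 342.3]
235 142 [570.8 306.8 235.7] [534.3 293.5] [603.7 342.9]
250 205 [562.6 313.  250.8] [526.7 293.8] [605.7 346.3]
265 208 [563.5 325.7 264.6] [526.6 295.5] [609.1 377. ]
280 283 [573.3 324.5 277.4] [535.2 291.8] [606.6 376.6]
```

```bash
cat > m5.py <<'E'
from g import *
e=np.array([-.281,.960]);f=np.array([.960,.281])
for n in("top","side"):
    W=cloud(optics.camera(n));k=(np.hypot(W[...,0]-573,W[...,1]-330)<60)&(abs(W[...,2]-279)<(6 if n=="top" else 5))
    X=W[k][:,:2]-[573.5,329.7];s=X@e;t=X@f
    print(n,"t range central",np.percentile(t[abs(s)<15],[1,99]))
    for lo in range(-45,50,3):
        q=(s>=lo)&(s<lo+3)
        if q.sum(): print((lo,q.sum(),t[q].min().round(),t[q].max().round(),W[k][q][:,2].mean().round()),end=" ")
    print()
    # walls, mid height
    k=(np.hypot(W[...,0]-573,W[...,1]-330)<60)&(abs(W[...,2]-205)<22);X=W[k][:,:2]-[573.5,329.7];s=X@e;t=X@f
    print("wall s",np.histogram(s,bins=range(-40,40,3)))
    print("wall t",np.histogram(t,bins=range(-40,40,3))[0])
E
python3 m5.py
```

```text
top t range central [-26.86411631  25.55460884]
(-33, np.int64(17), np.float64(-11.0), np.float64(26.0), np.float64(279.0)) (-30, np.int64(40), np.float64(-25.0), np.float64(26.0), np.float64(278.0)) (-27, np.int64(38), np.float64(-27.0), np.float64(25.0), np.float64(280.0)) (-24, np.int64(35), np.float64(-26.0), np.float64(26.0), np.float64(280.0)) (-21, np.int64(37), np.float64(-27.0), np.float64(25.0), np.float64(280.0)) (-18, np.int64(39), np.float64(-26.0), np.float64(26.0), np.float64(279.0)) (-15, np.int64(33), np.float64(-27.0), np.float64(25.0), np.float64(279.0)) (-12, np.int64(37), np.float64(-26.0), np.float64(27.0), np.float64(279.0)) (-9, np.int64(25), np.float64(-27.0), np.float64(25.0), np.float64(280.0)) (-6, np.int64(23), np.float64(-26.0), np.float64(26.0), np.float64(280.0)) (-3, np.int64(30), np.float64(-27.0), np.float64(25.0), np.float64(280.0)) (0, np.int64(21), np.float64(-27.0), np.float64(26.0), np.float64(280.0)) (3, np.int64(35), np.float64(-26.0), np.float64(25.0), np.float64(280.0)) (6, np.int64(37), np.float64(-27.0), np.float64(26.0), np.float64(280.0
[... 3046 characters left out ...]
(39, np.int64(10), np.float64(-28.0), np.float64(29.0), np.float64(277.0)) (42, np.int64(10), np.float64(-30.0), np.float64(27.0), np.float64(278.0)) (45, np.int64(15), np.float64(-27.0), np.float64(32.0), np.float64(278.0)) (48, np.int64(13), np.float64(-27.0), np.float64(31.0), np.float64(278.0)) 
wall s (array([  0,   0,  14,  88, 138,  43,   7,   9,   8,  10,  10,   6,   9,
        10,   5,   9,   7,   7,   7,   7,   4,   2,   0,   0,   0,   0]), array([-40, -37, -34, -31, -28, -25, -22, -19, -16, -13, -10,  -7,  -4,
        -1,   2,   5,   8,  11,  14,  17,  20,  23,  26,  29,  32,  35,
        38]))
wall t [ 0  0  0  0  2 96 55 21 19 17 16 17 12 18 23 16 10 21 13 15 17 11  1  0
  0  0]
```

Emit:
arm_command:
  linear:
    - [-0.02,0.15,-0.5]
    - [0,0,-0.8]
    - [0,0,-0.6]
    - [0,0,-0.5]
    - [0,0,0]
  dr:
    - [-0.04,-0.01,0]
    - [0,0,0]
    - [0,0,0]
    - [0,0,0]
    - [0,0,0]
  gripper: [1,1,1,1,1]

```text
clock: 8.35
ee_pos: [530.9, 475.8, 221.7]
tool_rot: [-3.115, 1.223, 1.88]
wrist_force: [-0.0, -0.2, -1.6]
opening: 47.9
finger_force: 41.8
```

```bash
python3 m3.py | head -1
```

```text
[ 0.68138984  0.67677968  1.48931729 -1.05811884  1.68377926  0.68633927] 47.86022057213147 [530.91423971 475.84573481 221.73922964]
```

View pics/pair2.png

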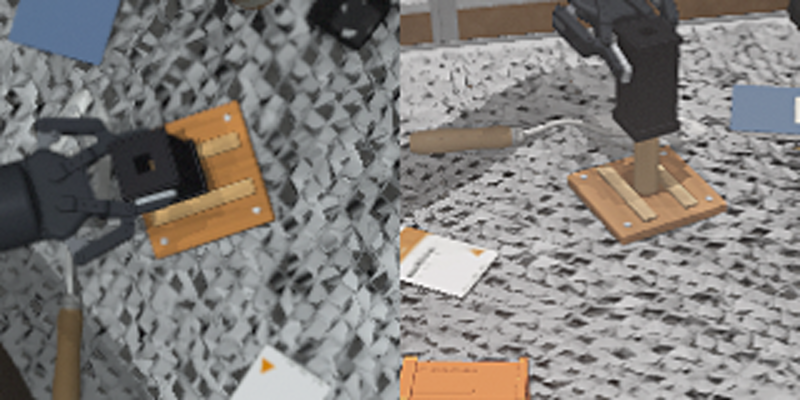

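```bash
sed -i 's/abs(W\[...,2\]-279)/abs(W[...,2]-Zb)/; s/^e=/import sys;Zb=float(sys.argv[1]);print(manip.get_obs()["ee_pos"],manip.get_obs()["wrist_force"]);e=/; s/-45,50,3/-36,30,3/;/wall/d;/abs(W\[...,2\]-205)/d' m5.py; sed -i 's/print((lo,q.sum().*$/print((lo,int(q.sum())),end=" ")/' m5.py; python3 m5.py 204
```

```text
[531.76595564 476.63644711 225.49136418] [ 0.46367444 -0.11448126 -0.40282501]
top t range central [-25.70582237  28.59455413]
(-27, 11) (-24, 31) (-21, 32) (-18, 30) (-15, 30) (-12, 29) (-9, 23) (-6, 17) (-3, 25) (0, 16) (3, 22) (6, 23) (9, 25) (12, 25) (15, 29) (18, 29) (21, 25) (24, 27) (27, 27) 
side t range central [-26.76483409  30.95670837]
(-33, 1) (-30, 9) (-27, 37) (-24, 14) (-21, 11) (-18, 8) (-15, 8) (-12, 8) (-9, 12) (-6, 6) (-3, 4) (0, 12) (3, 7) (6, 6) (9, 13) (12, 6) (15, 8) (18, 9) (21, 8) (24, 14) (27, 4)
```

Emit:
arm_command:
  linear:
    - [-0.04,-0.04,-0.6]
    - [0,0,-0.6]
    - [0,0,-0.6]
    - [0,0,-0.6]
    - [0,0,-0.1]
  dr:
    - [0,0,0]
    - [0,0,0]
    - [0,0,0]
    - [0,0,0]
    - [0,0,0]
  gripper: [1,1,1,1,1]

```text
clock: 9.05
ee_pos: [529.8, 475.1, 148.1]
tool_rot: [-3.122, 1.226, 1.873]
wrist_force: [-1.4, -1.8, 3.6]
opening: 47.3
finger_force: 41.8
```

Emit:
arm_command:
  linear:
    - [0,0,0]
    - [0,0,0]
  dr:
    - [0,0,0]
    - [0,0,0]
  gripper: [1,1]

```text
clock: 9.25
ee_pos: [530.6, 475.5, 150.7]
tool_rot: [-3.132, 1.221, 1.865]
wrist_force: [-0.1, 0.2, -1.8]
opening: 47.4
finger_force: 41.8
```

Emit:
arm_command:
  linear:
    - [0,0,-0.07]
    - [0,0,-0.03]
    - [0,0,0]
  dr:
    - [0,0,0]
    - [0,0,0]
    - [0,0,0]
  gripper: [1,1,1]

```text
clock: 9.55
ee_pos: [530.7, 475.7, 148.8]
tool_rot: [-3.136, 1.222, 1.861]
wrist_force: [-0.2, 0.5, 2.0]
opening: 47.5
finger_force: 42.0
```

Emit:
arm_command:
  linear:
    - [0,0,0]
    - [0,0,0]
    - [0,0,0]
    - [0,0,0]
    - [0,0,0]
  dr:
    - [0,0,0]
    - [0,0,0]
    - [0,0,0]
    - [0,0,0]
    - [0,0,0]
  gripper: [0.2,0,0,0,0]

```text
clock: 10.05
ee_pos: [530.5, 475.4, 147.9]
tool_rot: [-3.132, 1.222, 1.864]
wrist_force: [-0.5, 0.6, 0.8]
opening: 85.5
finger_force: 0.0
```

```bash
python3 m5.py 131; python3 -c "
from g import *
o=manip.get_obs();R=Ro.from_euler('xyz',o['tool_rot']).as_matrix();print(o['q'],o['opening'],-R[:,2])"
```

```text
[530.46102394 475.44646095 147.86086578] [-0.47456403  0.61307234  0.75977678]
top t range central [-26.42945833  26.57929552]
(-27, 15) (-24, 30) (-21, 33) (-18, 30) (-15, 28) (-12, 27) (-9, 32) (-6, 24) (-3, 20) (0, 22) (3, 19) (6, 26) (9, 24) (12, 30) (15, 30) (18, 30) (21, 30) (24, 24) (27, 17) 
side t range central [-26.22584414  28.29395976]
(-33, 3) (-30, 13) (-27, 19) (-24, 18) (-21, 20) (-18, 7) (-15, 18) (-12, 11) (-9, 14) (-6, 9) (-3, 14) (0, 12) (3, 6) (6, 13) (9, 15) (12, 14) (15, 15) (18, 12) (21, 8) (24, 8) (27, 7) 
[ 0.68144921  0.78022543  1.48295702 -1.05108207  1.63286205  0.77657124] 85.6295869316798 [-0.26285593  0.90221115  0.34193831]
```

Emit:
arm_command:
  linear:
    - [-0.24,0.82,0.31]
    - [-0.24,0.82,0.31]
    - [-0.24,0.82,0.31]
    - [-0.24,0.82,0.31]
    - [-0.24,0.82,0.31]
  dr:
    - [0,0,0]
    - [0,0,0]
    - [0,0,0]
    - [0,0,0]
    - [0,0,0]
  gripper: [0,0,0,0,0]

```text
clock: 10.65
ee_pos: [494.1, 599.4, 194.7]
tool_rot: [-3.132, 1.222, 1.865]
wrist_force: [0.5, 0.4, 0.3]
opening: 85.3
finger_force: 0.0
```

Emit:
arm_command:
  linear:
    - [0,0,1]
    - [0,0,1]
    - [0,0,1]
    - [0,0,1]
    - [0,0,1]
  dr:
    - [0,0,0]
    - [0,0,0]
    - [0,0,0]
    - [0,0,0]
    - [0,0,0]
  gripper: [0,0,0,0,0]

```text
clock: 11.15
ee_pos: [494.3, 598.5, 345.4]
tool_rot: [-3.131, 1.222, 1.865]
wrist_force: [-0.2, 0.5, -0.7]
opening: 85.9
finger_force: 0.0
```

```bash
cat > l.py <<'E'
from h import *
eye=np.array([543,-131.5,4.5]);az=np.radians(2.7);ax=np.array([np.cos(az),np.sin(az),0])
RL=frame([0,0,1],[np.sin(az),-np.cos(az),0]);GL=eye-75*ax
TL=np.array([GL[0],GL[1],174.5])
E
python3 -c "
from l import *
print(TL,manip.get_obs()['ee_pos'],manip.get_obs()['q']);plan(TL+[0,0,120],RL)"; python3 m5.py 131 | tail -4
```

```text
[ 468.08325938 -135.0329838   174.5       ] [494.31341174 598.4577606  345.44715099] [ 0.82895816  0.68436044  1.22985152 -1.02677206  1.92205758  0.5371141 ]
total [ -0.87 -24.45  -1.7 ] [  8.06  -5.78 -11.13] n 25 row [-0.035 -0.978 -0.068] [ 0.322 -0.231 -0.445]
top t range central [-26.56422153  26.77166004]
(-27, 14) (-24, 31) (-21, 31) (-18, 29) (-15, 30) (-12, 27) (-9, 29) (-6, 25) (-3, 20) (0, 24) (3, 22) (6, 20) (9, 26) (12, 26) (15, 32) (18, 30) (21, 28) (24, 33) (27, 13) 
side t range central [-26.44858279  26.80804588]
(-33, 1) (-30, 9) (-27, 25) (-24, 18) (-21, 10) (-18, 12) (-15, 16) (-12, 12) (-9, 15) (-6, 9) (-3, 9) (0, 12) (3, 7) (6, 18) (9, 10) (12, 17) (15, 13) (18, 7) (21, 17) (24, 9) (27, 5)
```

Emit:
arm_command:
  linear:
    - [-0.2,-0.98,0.3]
    - [-0.2,-0.98,0.3]
    - [-0.2,-0.98,0.2]
    - [-0.2,-0.98,0]
    - [-0.2,-0.98,0]
  dr:
    - [0.32,-0.23,-0.45]
    - [0.32,-0.23,-0.45]
    - [0.32,-0.23,-0.45]
    - [0.32,-0.23,-0.45]
    - [0.32,-0.23,-0.45]
  gripper: [0,0,0,0,0]

```text
clock: 11.75
ee_pos: [464.0, 450.3, 367.6]
tool_rot: [2.803, 0.991, 1.232]
wrist_force: [0.3, -0.6, 0.0]
opening: 85.1
finger_force: 0.0
```

Emit:
arm_command:
  linear:
    - [0,-0.98,0]
    - [0,-0.98,0]
    - [0,-0.98,0]
    - [0,-0.98,0]
    - [0,-0.98,0]
  dr:
    - [0.32,-0.23,-0.45]
    - [0.32,-0.23,-0.45]
    - [0.32,-0.23,-0.45]
    - [0.32,-0.23,-0.45]
    - [0.32,-0.23,-0.45]
  gripper: [0,0,0,0,0]

```text
clock: 12.25
ee_pos: [464.1, 303.2, 367.4]
tool_rot: [2.758, 0.719, 0.881]
wrist_force: [0.3, -0.1, -0.6]
opening: 85.0
finger_force: 0.0
```

Emit:
arm_command:
  linear:
    - [0,-0.98,0]
    - [0,-0.98,0]
    - [0,-0.98,0]
    - [0,-0.98,0]
    - [0,-0.98,0]
  dr:
    - [0.32,-0.23,-0.45]
    - [0.32,-0.23,-0.45]
    - [0.32,-0.23,-0.45]
    - [0.32,-0.23,-0.45]
    - [0.32,-0.23,-0.45]
  gripper: [0,0,0,0,0]

```text
clock: 12.75
ee_pos: [464.0, 156.3, 367.5]
tool_rot: [2.825, 0.451, 0.602]
wrist_force: [0.6, 0.3, 0.2]
opening: 85.4
finger_force: 0.0
```

Emit:
arm_command:
  linear:
    - [0,-0.98,0]
    - [0,-0.98,0]
    - [0,-0.98,0]
    - [0,-0.98,0]
    - [0,-0.98,0]
  dr:
    - [0.32,-0.23,-0.45]
    - [0.32,-0.23,-0.45]
    - [0.32,-0.23,-0.45]
    - [0.32,-0.23,-0.45]
    - [0.32,-0.23,-0.45]
  gripper: [0,0,0,0,0]

```text
clock: 13.25
ee_pos: [464.0, 9.4, 367.6]
tool_rot: [2.959, 0.207, 0.329]
wrist_force: [-0.1, -0.7, 0.6]
opening: 85.1
finger_force: 0.0
```

```bash
python3 -c "
from l import *
print(manip.get_obs()['ee_pos'],manip.get_obs()['q']);plan(TL+[0,0,120],RL)"
```

```text
[463.96507881   9.42761981 367.59623833] [-0.15627342 -0.12813132  2.09339261 -0.2693901   1.2842435   1.15717419]
total [ 0.14 -4.82 -2.44] [ 1.56 -1.22 -2.14] n 5 row [ 0.027 -0.963 -0.487] [ 0.313 -0.243 -0.428]
```

Emit:
arm_command:
  linear:
    - [0.03,-0.96,-0.49]
    - [0.03,-0.96,-0.49]
    - [0.03,-0.96,-0.49]
    - [0.03,-0.97,-0.49]
    - [0.02,-0.97,-0.48]
  dr:
    - [0.31,-0.24,-0.43]
    - [0.31,-0.24,-0.43]
    - [0.31,-0.24,-0.43]
    - [0.31,-0.25,-0.43]
    - [0.32,-0.25,-0.42]
  gripper: [0,0,0,0,0]

```text
clock: 13.75
ee_pos: [468.1, -135.1, 293.9]
tool_rot: [3.141, -0.0, 0.047]
wrist_force: [1.3, 0.2, -0.5]
opening: 85.2
finger_force: 0.0
```

Emit:
arm_command:
  linear:
    - [0,0,0]
    - [0,0,0]
  dr:
    - [0,0,0]
    - [0,0,0]
  gripper: [0.3,0.3]

```text
clock: 13.95
ee_pos: [468.2, -134.3, 294.3]
tool_rot: [3.14, 0.003, 0.049]
wrist_force: [-0.5, 0.4, -0.6]
opening: 60.5
finger_force: 0.0
```

```bash
python3 -c "
from l import *
print(manip.get_obs()['ee_pos'],manip.get_obs()['q'],manip.get_obs()['opening']);plan(TL,RL)"
```

```text
[ 468.21527704 -134.33640859  294.29930141] [-0.4876133  -0.00686982  2.11991356 -0.00326369  1.0300756   1.03627206] 60.450925246154846
total [-0.   -0.02 -3.99] [ 0.01 -0.02 -0.01] n 4 row [-0.001 -0.006 -0.998] [ 0.003 -0.005 -0.003]
```

Emit:
arm_command:
  linear:
    - [0,0,-1]
    - [0,0,-1]
    - [0,0,-0.9]
    - [0,0,-0.7]
    - [0,0,-0.35]
  dr:
    - [0,0,0]
    - [0,0,0]
    - [0,0,0]
    - [0,0,0]
    - [0,0,0]
  gripper: [0.3,0.3,0.3,0.3,0.3]

```text
clock: 14.45
ee_pos: [468.2, -132.5, 175.2]
tool_rot: [3.14, 0.003, 0.052]
wrist_force: [0.2, -0.4, 0.1]
opening: 60.0
finger_force: 0.0
```

Emit:
arm_command:
  linear:
    - [0,0,0]
    - [0,0,0]
    - [0,0,0]
    - [0,0,0]
    - [0,0,0]
  dr:
    - [0,0,0]
    - [0,0,0]
    - [0,0,0]
    - [0,0,0]
    - [0,0,0]
  gripper: [0.6,1,1,1,1]
  newtons: 50

```text
clock: 14.95
ee_pos: [469.5, -134.4, 178.4]
tool_rot: [3.138, -0.002, 0.05]
wrist_force: [-0.2, 2.2, 6.1]
opening: 19.9
finger_force: 49.7
```

Emit:
arm_command:
  linear:
    - [0,0,0.3]
    - [0,0,0.8]
    - [0,0,1]
    - [0,0,1]
    - [0,0,1]
  dr:
    - [0,0,0]
    - [0,0,0]
    - [0,0,0]
    - [0,0,0]
    - [0,0,0]
  gripper: [1,1,1,1,1]

```text
clock: 15.45
ee_pos: [468.2, -134.0, 301.0]
tool_rot: [3.139, 0.001, 0.05]
wrist_force: [-0.5, 0.3, -0.4]
opening: 19.8
finger_force: 49.0
```

Emit:
arm_command:
  linear:
    - [0,0,0]
    - [0,0,0]
  dr:
    - [0,0,0]
    - [0,0,0]
  gripper: [1,1]

```text
clock: 15.65
ee_pos: [468.5, -134.1, 300.3]
tool_rot: [3.138, -0.001, 0.05]
wrist_force: [-0.7, -0.2, -1.9]
opening: 19.4
finger_force: 49.0
```

```bash
cat > m6.py <<'E'
from l import *
o=manip.get_obs();R=Ro.from_euler("xyz",o["tool_rot"]).as_matrix();p=o["ee_pos"];print(p.round(1),o["tool_rot"],o["opening"],o["q"].round(2))
# leveller points in tool frame: expected eye at about +-75 along tool x, z ~170
pp=[]
for n in("top","side"):
    c=optics.camera(n);W=cloud(c);I=c["color"].astype(int);L=(W-p)@R
    m=(I[...,0]-I[...,2]>30)&(abs(L[...,1])<45)&(abs(L[...,0])<140)&(abs(L[...,2]-168)<30)
    P=L[m];print(n,m.sum(),P.min(0).round(1),P.max(0).round(1))
    if len(P)>20:
        co=np.linalg.lstsq(np.c_[P[:,:2],np.ones(len(P))],P[:,2],rcond=None)[0];print(" plane z=",co.round(4))
        r=cv2.minAreaRect(P[:,:2].astype(np.float32));print(r)
        s=np.sign(P[:,0].mean())
        for lo in range(-110,110,10):
            k=(P[:,0]>=lo)&(P[:,0]<lo+10)
            if k.sum()>2: print((lo,int(k.sum()),P[k,1].min().round(),P[k,1].max().round(),P[k,2].mean().round(1)),end=" ")
        print()
    pp.append(c["color"][200:440,260:500])
cv2.imwrite("pics/pair3.png",cv2.resize(np.hstack(pp)[:,:,::-1],(800,400),interpolation=cv2.INTER_CUBIC))
E
python3 m6.py
```

```text
[ 468.5 -134.1  300.3] [ 3.13790675e+00 -7.37101248e-04  4.98473656e-02] 19.393357564869035 [-0.49 -0.02  2.12 -0.    1.04  1.04]
top 317 [-64.2 -23.5 161.7] [ 97.3  24.5 179. ]
 plane z= [7.200000e-03 6.200000e-03 1.691852e+02]
((16.734909057617188, -0.19632911682128906), (161.28988647460938, 48.04548645019531), 0.6540642380714417)
(-70, 6, np.float64(16.0), np.float64(22.0), np.float64(169.2)) (-60, 39, np.float64(-5.0), np.float64(23.0), np.float64(168.9)) (-50, 63, np.float64(-21.0), np.float64(23.0), np.float64(168.8)) (-40, 32, np.float64(-23.0), np.float64(0.0), np.float64(168.9)) (-30, 9, np.float64(-22.0), np.float64(-15.0), np.float64(168.8)) (50, 6, np.float64(-19.0), np.float64(-12.0), np.float64(169.1)) (60, 26, np.float64(-23.0), np.float64(24.0), np.float64(169.9)) (70, 44, np.float64(-24.0), np.float64(25.0), np.float64(170.0)) (80, 59, np.float64(-21.0), np.float64(22.0), np.float64(169.5)) (90, 33, np.float64(-14.0), np.float64(16.0), np.float64(169.8)) 
side 1063 [-72.9 -24.4 167.7] [ 96.8  28.3 180.7]
 plane z= [7.300000e-03 3.470000e-02 1.720987e+02]
((11.8937835
[... 499 characters left out ...]
 np.float64(-9.0), np.float64(14.0), np.float64(172.2)) (-10, 3, np.float64(-6.0), np.float64(-2.0), np.float64(171.5)) (10, 20, np.float64(-1.0), np.float64(16.0), np.float64(172.8)) (20, 38, np.float64(-5.0), np.float64(15.0), np.float64(172.2)) (30, 53, np.float64(-8.0), np.float64(15.0), np.float64(172.6)) (40, 50, np.float64(-8.0), np.float64(16.0), np.float64(172.4)) (50, 74, np.float64(-19.0), np.float64(22.0), np.float64(172.8)) (60, 63, np.float64(-23.0), np.float64(27.0), np.float64(172.8)) (70, 60, np.float64(-24.0), np.float64(27.0), np.float64(173.0)) (80, 77, np.float64(-22.0), np.float64(26.0), np.float64(173.0)) (90, 32, np.float64(-12.0), np.float64(17.0), np.float64(172.0))
```

View pics/pair3.png

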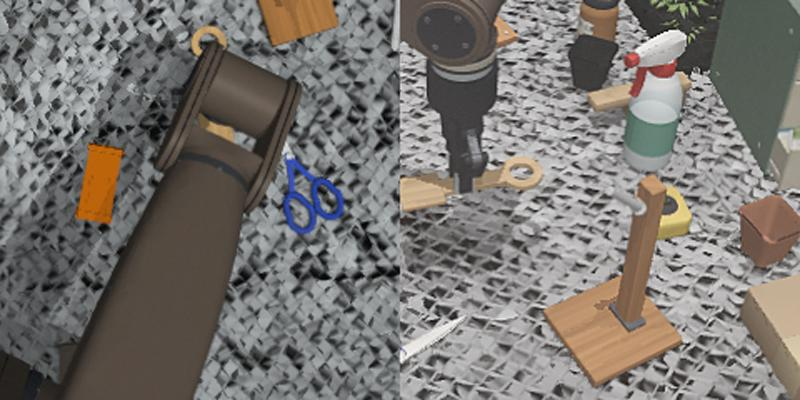

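```bash
cat >> l.py <<'E'
b=np.radians(15.4);h=np.array([np.cos(b),np.sin(b),0]);pd=(-h+[0,0,1])/np.sqrt(2)
root=np.array([622,-280,200.]);RS=frame(pd,[np.sin(b),-np.cos(b),0]);off=np.array([72.5,.7,175])
def ts(s): return root+s*pd-RS@off,RS
E
python3 -c "
from l import *
print(RS,ts(95)[0],ts(20)[0]);plan(*ts(95));plan(*ts(20),ts(95))"
```

```text
[[ 0.6817184   0.26555612  0.6817184 ]
 [ 0.18777653 -0.9640954   0.18777653]
 [ 0.70710678  0.         -0.70710678]] [ 388.32555939 -343.63859524  339.65358928] [ 439.45443924 -329.55535538  286.6205807 ]
total [-2.65 -7.    1.38] [ 0.91 -5.58  1.49] n 7 row [-0.379 -0.999  0.197] [ 0.13  -0.798  0.213]
total [ 1.7   0.47 -1.77] [0. 0. 0.] n 2 row [ 0.852  0.235 -0.884] [0. 0. 0.]
```

Emit:
arm_command:
  linear:
    - [-0.5,-0.87,0.4]
    - [-0.5,-0.87,0.4]
    - [-0.5,-0.87,0.4]
    - [-0.5,-0.87,0.3]
  dr:
    - [0.11,-0.7,0.18]
    - [0.11,-0.7,0.18]
    - [0.11,-0.7,0.18]
    - [0.12,-0.7,0.19]
  gripper: [1,1,1,1]

```text
clock: 16.15
ee_pos: [407.7, -239.0, 343.5]
tool_rot: [-3.118, -0.397, 0.149]
wrist_force: [0.2, -0.4, -1.0]
opening: 19.7
finger_force: 49.1
```

Emit:
arm_command:
  linear:
    - [-0.2,-0.88,0]
    - [-0.2,-0.88,0]
    - [-0.15,-0.88,-0.1]
    - [-0.1,-0.88,0]
    - [0,0,0]
  dr:
    - [0.12,-0.7,0.19]
    - [0.11,-0.7,0.19]
    - [0.11,-0.7,0.19]
    - [0.12,-0.68,0.18]
    - [0,0,0]
  gripper: [1,1,1,1,1]

```text
clock: 16.65
ee_pos: [388.1, -346.5, 339.5]
tool_rot: [-3.136, -0.787, 0.258]
wrist_force: [-1.3, 0.1, -1.0]
opening: 20.0
finger_force: 49.2
```

```bash
python3 m6.py | grep -v "(-"; python3 -c "
from l import *
plan(*ts(95))
for n in('side','top'):
    c=optics.camera(n);W=cloud(c);E=root+np.outer([0,65],pd);X=np.vstack([E]);
    I=c['color'].astype(int);q=(W-root);s=q@pd;nn=q@(h+[0,0,1])/2**.5;t=q@[h[1],-h[0],0]
    m=(s>65)&(s<125)&(np.hypot(nn,t)<40)&(I[...,0]-I[...,2]>25);print(n,m.sum())
    if m.sum(): print(np.percentile(s[m],[5,50,95]),np.percentile(nn[m],[0,2,50,98,100]),np.percentile(t[m],[0,2,50,98,100]))
    m=(s>8)&(s<62)&(np.hypot(nn,t)<12);print('peg pts',m.sum(),nn[m].mean(),nn[m].min(),nn[m].max(),t[m].mean(),t[m].min(),t[m].max())
c=optics.camera('side');cv2.imwrite('pics/s4.png',cv2.resize(c['color'][220:420,270:470,::-1],(600,600),interpolation=cv2.INTER_CUBIC))
"
```

```text
[ 388.1 -346.5  339.5] [-3.13599579 -0.78692915  0.25805161] 20.03210492107609 [-1.03 -0.03  2.09  0.91  1.04 -0.19]
top 557 [-72.5 -25.4 138.7] [ 99.7  24.6 181.4]
 plane z= [2.260000e-02 6.300000e-03 1.687987e+02]
((13.585739135742188, 0.3426990509033203), (49.9775390625, 172.0906982421875), 89.31732940673828)
side 1457 [-73.4 -23.4 154.7] [ 96.8  25.7 180.1]
 plane z= [7.500000e-03 2.520000e-02 1.712319e+02]
((11.696174621582031, 1.1335468292236328), (170.18438720703125, 49.031558990478516), 0.010912532918155193)
total [-0.01  0.01  0.  ] [-0.03 -0.01  0.02] n 1 row [-0.01   0.015  0.   ] [-0.034 -0.013  0.023]
side 659
[ 94.18694102  99.04711223 101.35217771] [-39.56622058 -37.36199432  -5.27412048  22.64112773  24.41822683] [-22.15958358 -19.04720975   4.95650446  25.58031481  26.84021448]
peg pts 110 1.6174754790609165 -3.8292222555179034 11.706846654475402 3.7642428472429716 -2.1512737798038515 6.977098180247381
top 349
[ 94.09749774  99.64284206 102.43138743] [-39.06757331 -36.61972853  -2.44788437  26.37166462  28.3756972 ] [-25.86879921 -24.22866956  -2.00243079  20.17846672  22.57315089]
peg pts 82 4.988572775722386 -1.692144248766637 8.839627926846186 -2.7217663049747336 -8.134870135916445 5.092212491326734
```

View pics/s4.png

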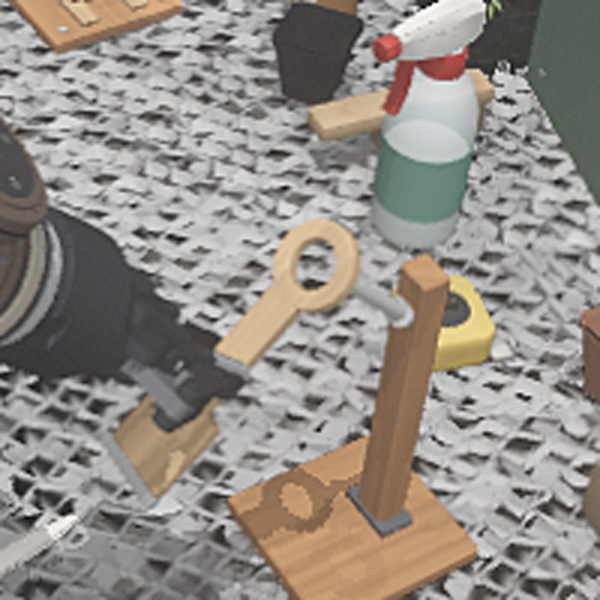

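Emit:
arm_command:
  linear:
    - [0.43,0.12,-0.44]
    - [0.43,0.12,-0.44]
    - [0.43,0.12,-0.45]
    - [0.43,0.12,-0.45]
    - [0,0,0]
  dr:
    - [0,0,0]
    - [0,0,0]
    - [0,0,0]
    - [0,0,0]
    - [0,0,0]
  gripper: [1,1,1,1,1]

```text
clock: 17.4
ee_pos: [441.4, -328.0, 286.9]
tool_rot: [-3.136, -0.786, 0.265]
wrist_force: [-3.0, -0.9, 0.7]
opening: 19.8
finger_force: 49.4
```

```bash
python3 -c "
from l import *
plan(*ts(20));print(manip.get_obs()['wrist_force'])
c=optics.camera('side');cv2.imwrite('pics/s5.png',cv2.resize(c['color'][240:400,300:460,::-1],(500,500),interpolation=cv2.INTER_CUBIC))
"
```

```text
total [-0.07 -0.05 -0.01] [-0.03 -0.   -0.  ] n 1 row [-0.066 -0.052 -0.009] [-0.027 -0.    -0.001]
[-2.96004767 -0.91901071  0.69951023]
```

View pics/s5.png

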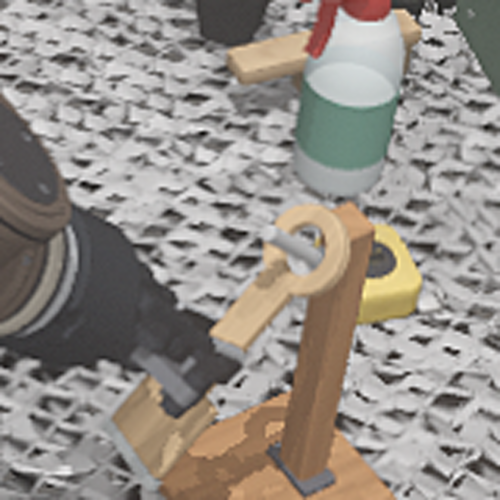

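Emit:
arm_command:
  linear:
    - [0,0,0]
    - [0,0,0]
    - [0,0,0]
    - [0,0,0]
    - [0,0,0]
  dr:
    - [0,0,0]
    - [0,0,0]
    - [0,0,0]
    - [0,0,0]
    - [0,0,0]
  gripper: [0,0,0,0,0]

```text
clock: 17.95
ee_pos: [440.6, -329.8, 288.7]
tool_rot: [-3.141, -0.788, 0.266]
wrist_force: [-0.0, -0.2, -0.0]
opening: 85.0
finger_force: 0.0
```

Emit:
arm_command:
  linear:
    - [-0.3,-0.08,0.3]
    - [-0.5,-0.14,0.52]
    - [-0.6,-0.17,0.62]
    - [-0.6,-0.17,0.62]
    - [-0.6,-0.17,0.62]
  dr:
    - [0,0,0]
    - [0,0,0]
    - [0,0,0]
    - [0,0,0]
    - [0,0,0]
  gripper: [0,0,0,0,0]

```text
clock: 18.45
ee_pos: [361.6, -351.7, 370.1]
tool_rot: [-3.141, -0.787, 0.266]
wrist_force: [-0.1, 0.2, 0.4]
opening: 85.7
finger_force: 0.0
```

Emit:
arm_command:
  linear:
    - [-0.3,0,0.4]
    - [0,0,0]
    - [0,0,0]
    - [0,0,0]
    - [0,0,0]
  dr:
    - [0,0,0]
    - [0,0,0]
    - [0,0,0]
    - [0,0,0]
    - [0,0,0]
  gripper: [0,0,0,0,0]

```text
clock: 18.95
ee_pos: [354.1, -351.2, 379.5]
tool_rot: [-3.137, -0.787, 0.264]
wrist_force: [0.1, 0.2, -0.1]
opening: 85.2
finger_force: 0.0
```

```bash
python3 -c "
from l import *
c=optics.camera('side');cv2.imwrite('pics/s6.png',c['color'][:,:,::-1]);print(manip.get_obs()['wrist_force'])
"
```

```text
[ 0.2059519  -0.74186285 -0.25562337]
```

View pics/s6.png

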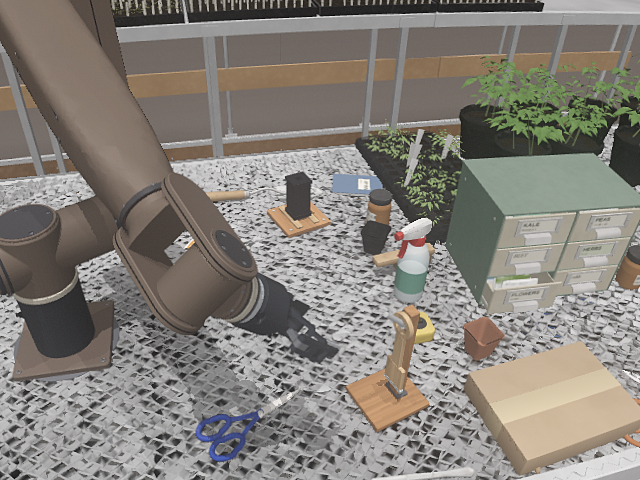

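Emit:
arm_command:
  linear:
    - [0,0,0]
    - [0,0,0]
    - [0,0,0]
    - [0,0,0]
    - [0,0,0]
  dr:
    - [0,0,0]
    - [0,0,0]
    - [0,0,0]
    - [0,0,0]
    - [0,0,0]
  gripper: [0,0,0,0,0]

```text
clock: 19.5
ee_pos: [353.8, -351.6, 380.7]
tool_rot: [-3.14, -0.788, 0.266]
wrist_force: [0.1, -0.3, 0.1]
opening: 85.6
finger_force: 0.0
```

Emit:
arm_command:
  linear:
    - [0,0,0]
    - [0,0,0]
    - [0,0,0]
    - [0,0,0]
    - [0,0,0]
  dr:
    - [0,0,0]
    - [0,0,0]
    - [0,0,0]
    - [0,0,0]
    - [0,0,0]
  gripper: [0,0,0,0,0]

```text
clock: 20.0
ee_pos: [353.7, -351.6, 380.7]
tool_rot: [-3.14, -0.788, 0.266]
wrist_force: [0.2, 0.7, 0.4]
opening: 85.1
finger_force: 0.0
```

```bash
python3 -c "
from l import *
def f():
    c=optics.camera('side');W=cloud(c);I=c['color'].astype(int);q=W-root;s=-q@h;t=q@[h[1],-h[0],0]
    m=(s>2)&(s<60)&(abs(t)<40)&(W[...,2]>25)&(W[...,2]<245)&(I[...,0]-I[...,2]>25);P=np.c_[s[m],t[m],W[m][:,2]];return P,c['color'].astype(int)
A,ia=f()
for z in range(30,240,20):
    k=abs(A[:,2]-z)<10
    if k.sum(): print(z,int(k.sum()),A[k].mean(0).round(1),A[k].min(0).round(1),A[k].max(0).round(1))
for i in range(6): optics.camera('top')
B,ib=f();d=(abs(ib-ia).sum(2)>60)[290:430,340:440];print('changed',d.sum(),A.mean(0),B.mean(0))
"
```

```text
50 20 [ 6.9  3.4 56.6] [  5.5 -17.3  45.9] [ 8.2 24.7 60. ]
70 144 [ 7.   7.7 69.8] [  2.3 -18.5  60. ] [ 9.  29.6 79.7]
90 143 [ 6.9  7.1 89.9] [  2.4 -18.   80. ] [ 9.6 28.5 99.7]
110 127 [  6.    6.3 107.8] [  2.  -19.  100.1] [  8.8  28.  119.7]
130 75 [  6.7   4.7 130. ] [  2.9  -7.5 120.5] [  8.9  14.4 139.7]
150 84 [  6.4   4.9 149.9] [  2.   -7.6 140. ] [  8.6  14.2 159.9]
170 83 [  6.5   4.9 169.9] [  2.1  -7.1 160.1] [  8.9  13.5 179.6]
190 109 [  6.5   4.2 188.8] [  2.1 -18.  180.2] [  9.7  25.3 198.6]
210 113 [  6.7  10.9 212.4] [  2.  -20.  200.1] [ 18.6  26.4 220. ]
230 60 [  5.5   4.1 223.3] [  2.1 -10.8 220. ] [  9.5  17.7 226.7]
changed 0 [  6.5552307    6.3599281  137.94307671] [  6.56955502   6.36138015 136.55081619]
```

```bash
python3 -c "
from station import manip
print(manip.hand_in())"
```

```text
the job is handed in; nothing more can be done
None
```

The deep pot is mouth-down and seated on the post, the leveller hangs by its eye on the peg, both are released, and the job is handed in; no verdict came back, and I steered clear of the small pot, tape measure and seed packet but did not re-measure their positions.

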